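Clamp the vacuum tube onto the port

TASK

Slide the loose flanged tube along its saddles and press it on, pushing the tight seal carrier back into the port, until its flange sits fully home, metal to metal, against the fixed flange of the port block. Swing the hinged clamp ring down over both flanges, then swing the latch over the ring's lug and press it in until it snaps past the ridge and the ring is locked shut. Go by feel: do not ram the flanges, crush the ring into its rubber pads or force the latch, and leave the other things where they are.

Things in the scene. Friction and masses are not known exactly. Their poses are not given: they have to be found in the camera images.
- fixture: Vacuum port fixture, fixed to the table: base plate 180 x 245 x 12 mm, grey port block at its +y end (top 110 mm high), lower ring half, two V saddles (y = -61, -145 mm) under the tube. Origin on the table under the centre of the fixed flange's face. y: along the tube axis, from the loose tube to the port block; x: across (ring hinge on the -x side, latch on the +x side); z up.
- seat (a point): Centre of the fixed flange's face, on the tube axis 70 mm above the table; axes as the fixture's. The loose flange is home when its face touches this plane.
- flange: The fixed flange, 60 mm across, 6 mm thick; origin at the centre of its face (the seat point), axes as the fixture's. In its bore sits a black seal carrier (31 mm across) standing 3 to 7 mm proud, a different amount each time; it is tight: it yields slowly to 15 to 18 N, has no spring, and ends flush, where the flanges meet and stop dead. Keep the push on flange and carrier below 40 N.
- tube: Loose thin-walled steel tube lying in the saddles, axis 70 mm high: 40 mm outside diameter, 180 mm long in all, flange 60 mm across and 6 mm thick at its +y end; 0.22 to 0.45 kg, slides with 1 to 8 N. Origin: centre of the flange's face; y axis along the tube to the fixed flange. Starts 20 to 45 mm short of the seat. If left 2 mm short, the ring's cheek lands on its rim and cannot shut.
- tube_end (a point): Centre of the tube's plain rear end face (40 mm across), 180 mm behind the flange's face, nothing behind it: the place to push towards the fixed flange.
- ring (a joint): Angle of the upper clamp ring half: 0 shut, grows as it swings up and over to -x; starts 1.25 to 1.5 (standing). Stiff hinge (0.16 N m): it stays where left. Going down, its lug meets rubber pads at 0.037, which give 2.5 N per mm at the lug and lift it a little when let go; the latch draws it to 0. Below -0.03 (about 18 N on the lug) the pads are crushed.
- ring_hinge (a point): On the ring's hinge axis (along the fixture's y), at x = -48 mm, z = 70 mm of the fixture. The shut ring is a steel half round of 84 mm outside diameter, 24 mm wide along y, from this hinge over the flanges (crown 112 mm above the table) to a forked lug on the +x side.
- ring_lug (a point): Top of the ridge across the ring's forked lug, 103 mm from the hinge axis; ring shut: x = 55, z = 83 mm of the fixture. Lug 38 mm wide along y with a 16 mm slot, 9 mm thick, from x = 36 to 66 mm; ridge: 6 mm bars along y, 4 mm proud. The point turns with the ring, its z axis square to the lug's outer face; push this face to swing the ring shut. Robot on ring: at most 40 N.
- latch (a joint): Angle of the latch about its pivot: 0 locked at its stop, leaning 0.52 rad from upright to -x over the lug; grows as it swings out to +x; starts 0.9 to 1.1; friction holds it. With the ring on its pads the cross bar meets the ridge at about 0.22; then it takes a push of 3 to 8 N at the paddle until it passes the ridge near 0.1 and snaps in to 0. Robot on latch: at most 40 N.
- latch_hinge (a point): On the latch's pivot axis (along the fixture's y), at x = 78 mm, z = 32 mm of the fixture.
- latch_paddle (a point): Middle of the latch's paddle (steel plate 24 mm wide along y, 8 mm thick, 38 mm long), 85 mm from the pivot; its free end is 100 mm from the pivot. 60 mm from the pivot is a round cross bar, 10 mm thick, 39 mm long along y. Push the paddle's outer (+x) face towards -x.
- seal: Bystander: white seal ring 56 mm across, 6 mm high, on the table.
- blank: Bystander: steel blank flange disc 60 mm across, 12 mm high.
- syringe: Bystander: white syringe barrel with green cap, 32 mm across, 85 mm high, upright.
- jar: Bystander: amber jar 56 mm across, 60 mm high.
- driver: Bystander: screwdriver 170 mm long lying on the table.
- figure: Bystander: red moulded figure about 30 x 42 x 16 mm.

How it is judged:
By the outcome, as a careful person would: the job done as asked, in the order asked, and still so for the second after the job is handed in, with the robot touching nothing.
It also fails if it takes over 72 s, if anything falls off the work surface, if the arm or the gripper's body presses on something with over 40 N, if the wrist force passes 120 N, or if a joint passes its speed limit or range.

ROBOT

A 6-joint arm with a two-finger parallel gripper is mounted at the origin on the work surface. World frame = base frame: x ahead of the robot, y to its left, z up, the work surface at z = 0. Lengths are in mm, angles in rad, forces in N, time in s.
With the tool pointing down it reaches from about 350 to 975 mm from the base axis. Payload 7.1 kg.
Tool frame: the origin (TCP) lies at the very end of the fingers, on their centre line; the grasp point (between the pads) lies 19 mm behind it; z points along the fingers, y is the line along which they close (so a half turn about z gives the same grasp; the last joint's range is limited). The gripper opens to 88 mm and grips with 3 to 60 N. Pads are 20 mm wide; open, the fingers measure 115 mm over their backs; the gripper's body (75 mm by 178 mm) begins 61 mm behind the grasp point.
Start: joints at [-1.325, 0.423, 1.63, -0, 1.089, -0.019], TCP at [163.591, -603.194, 222.675] pointing down, gripper open.
Joint ranges: [-3, 3], [-0.9, 2.11], [0.09, 2.58], [-1.31, 4.45], [0.11, 2.69], [-2.54, 2.54]. Speed limits (rad/s): [2.39, 2.39, 3.01, 3.14, 3.14, 3.14].

INTERFACE

Orientations are given as a rotation vector (axis times angle).
In Python, from workcell import ctrl gives the robot as it stands. The module is installed in compiled form; this text tells all that it offers.
- The arm moves only by the shell command python3 -m inch 'ROWS'. ROWS is JSON, a list of rows, each a list of 7 numbers: the shift along the tool's x, y, z scaled (see below), then the turn, a rotation vector about the tool's x, y, z scaled (see below), then the closure, from -1 (fully open) to 1 (shut). In form: [[tx, ty, tz, wx, wy, wz, hand], ...]. A call has 1 to 10 rows; each row is the pose to reach, as a shift and turn from the pose commanded when the call began, along the tool's axes at that moment; what a row does not reach only later rows make up. The controller multiplies each number of a shift by 0.15 m and each number of a turn by pi/4 rad. A row lasts 1/8 s, in which the tool goes at most 62.5 mm and 10.7 degrees, less where a joint would pass 70% of its speed; a pose out of reach is approached as far as the arm can. A call with a number of a shift or a turn outside -1 to 1 is refused whole. A call with a gripper value outside its range is refused whole. The fingers move at their own pace and stop on an object; the grip force is fixed at half the most. Time passes only in rows, so rows that repeat a pose let the fingers close. It gives the time, the measured TCP pose, the force, the opening and the grip force at its end, in the units of the state.
- ctrl.get_obs(): the state, without advancing time (a new reading comes with each control period).
- ctrl.get_image(name): name is "scene" or "top" or "wrist"; returns the picture (384x512x3 uint8, red, green, blue); there is no depth.
- ctrl.camera_params(name): a dict with "vfov" (degrees; the focal length in pixels is half the picture's height over the tangent of half this angle, whatever the lens; pixels are square), "cx", "cy" (the principal point, pixels), "eye" and "attitude" of the camera in the world; the wrist camera has in their place "tool_from_camera" (4x4, takes a point from camera to tool coordinates, whose origin is the TCP and whose axes are the flange's). Camera axes: x right, y up, looking along -z (the intrinsics and any distortion apply to the point x, -y, -z); pixel columns grow to the right and rows downward; lengths in mm; the calibration is good to about 2 mm. The wrist camera is an equidistant fisheye: a pixel r from the principal point sees the ray r / f radians off the axis. A picture is of the moment at which its call begins: read the wrist's pose just before it. camera_params takes no time and is no camera call.
- ctrl.close_job(): hands the job in; it is judged then, once.
The state is a dict: "t": time; "qpos": joint angles; "qvel": joint speeds; "joint_torque": joint torques, N m; "ee_pos": TCP position; "orientation": TCP orientation; "ft_force": force on the tool from outside, world axes, zero at the start; "moment": the same for the moment, N m; "width": finger opening in mm; "grasp_force": force on a finger pad.
Only numpy, scipy, OpenCV 4.12 (cv2) and the standard library are available. Lean on these libraries where they do the work, as an engineer would, in place of code of your own. Each camera call takes 0.05 s, during which the arm holds its last target. There are 200 camera calls.

## Working session

There is one attempt and no reset: what is moved stays moved. The work goes in short steps, Python scripts to look and compute and a shell command to move; the robot and the scene stay as the last step left them, time stands still between calls to the robot, and variables do not carry over. Pictures are saved under pics/ and viewed, at most 10 in all, crops included, and the job is handed in when it is done.

```bash
mkdir -p pics; python3 - <<'E'
from workcell import ctrl
import cv2,numpy as np
for n in("scene","top"):
    cv2.imwrite(f"pics/{n}0.png",ctrl.get_image(n)[:,:,::-1]); print(n,ctrl.camera_params(n))
print(ctrl.camera_params("wrist")); print(ctrl.get_obs())
a=cv2.imread("pics/scene0.png");b=cv2.imread("pics/top0.png")
E
```

```text
scene {'vfov': 52.17724188378892, 'cx': 256.72061326300195, 'cy': 191.14248311842675, 'eye': array([1108.45123502,   35.7446324 ,  611.86774588]), 'attitude': array([0.62278641, 0.65319339, 1.56350024])}
top {'vfov': 50.07240065848688, 'cx': 253.5561461949968, 'cy': 186.00295629359775, 'eye': array([408.55418889, -15.6942132 , 958.75264263]), 'attitude': array([ 0.17261585, -0.11961381, -1.56928025])}
{'vfov': 65.70646984690485, 'cx': 254.84074260299553, 'cy': 195.47875638525875, 'tool_from_camera': array([[-1.65120777e-03,  9.55665813e-01,  2.94448854e-01,
         7.95842085e+01],
       [ 9.99998636e-01,  1.59010606e-03,  4.46921489e-04,
         3.75454919e-01],
       [-4.10973203e-05,  2.94449191e-01, -9.55667135e-01,
        -1.60528052e+02],
       [ 0.00000000e+00,  0.00000000e+00,  0.00000000e+00,
         1.00000000e+00]])}
{'t': 0.1, 'qpos': array([-1.32500410e+00,  4.23776271e-01,  1.63060553e+00,  7.75561089e-06,
        1.08859038e+00, -1.89931195e-02]), 'qvel': array([ 9.17636643e-04, -6.62246927e-04,  7.77844737e-04,  5.64046348e-04,
        1.15166867e-03, -2.47252274e-05]), 'joint_torque': array([-9.44081585e-04, -5.45618033e+01, -2.74323499e+01,  6.45395718e-02,
        1.87860400e-02, -1.32285197e-05]), 'ee_pos': array([ 163.47321817, -602.72469931,  221.97519033]), 'orientation': array([-3.11274151e+00, -4.14523236e-01,  2.34382891e-04]), 'ft_force': array([-0.22297321,  1.83208804, -0.05096065]), 'moment': array([-0.02264757, -0.04387935,  0.00244947]), 'grasp_force': 0.0, 'width': 87.96100026198376}
```

View pics/scene0.png

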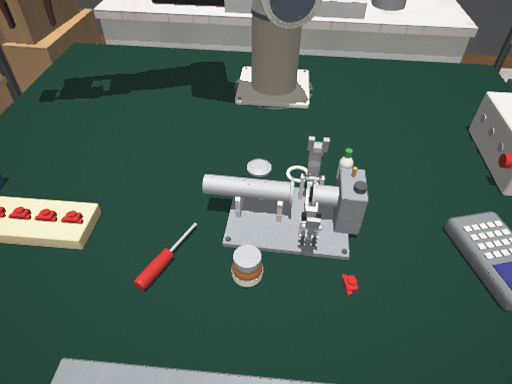

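View pics/top0.png

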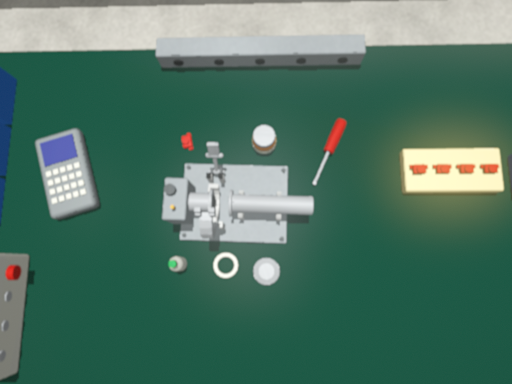

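```bash
cat > h.py <<'E'
import numpy as np,cv2
from workcell import ctrl
from scipy.spatial.transform import Rotation as R
def ray(n,u,v,obs=None):
    c=ctrl.camera_params(n); f=192/np.tan(np.radians(c['vfov']/2))
    x,y=(u-c['cx']),(v-c['cy'])
    if n=='wrist':
        r=np.hypot(x,y);th=r/f; d=np.array([x/r*np.sin(th),-y/r*np.sin(th),-np.cos(th)])
        T=np.array(c['tool_from_camera']); Q=R.from_rotvec(obs['orientation'])
        return Q.apply(T[:3,3])+obs['ee_pos'],Q.apply(T[:3,:3]@d)
    d=np.array([x/f,-y/f,-1]); return c['eye'],R.from_rotvec(c['attitude']).apply(d/np.linalg.norm(d))
def onz(n,u,v,z,obs=None):
    e,d=ray(n,u,v,obs); return e+d*(z-e[2])/d[2]
def proj(n,P,obs=None):
    c=ctrl.camera_params(n); f=192/np.tan(np.radians(c['vfov']/2)); P=np.asarray(P,float)
    if n=='wrist':
        T=np.array(c['tool_from_camera']); Q=R.from_rotvec(obs['orientation'])
        p=T[:3,:3].T@(Q.inv().apply(P-obs['ee_pos'])-T[:3,3]); a=np.array([p[0],-p[1]]);s=np.linalg.norm(a)
        q=a/s*np.arctan2(s,-p[2])*f
    else:
        p=R.from_rotvec(c['attitude']).inv().apply(P-c['eye']); q=f*np.array([p[0],-p[1]])/-p[2]
    return np.round(q+[c['cx'],c['cy']],1)
E
python3 - <<'E'
import cv2
a=cv2.imread("pics/top0.png")[130:280,150:350]; b=cv2.imread("pics/scene0.png")[130:260,190:390]
cv2.imwrite("pics/c.png",cv2.resize(a,None,fx=4,fy=4,interpolation=2)); cv2.imwrite("pics/d.png",cv2.resize(b,None,fx=4,fy=4,interpolation=2))
E
```

```text
(no output)
```

View pics/c.png

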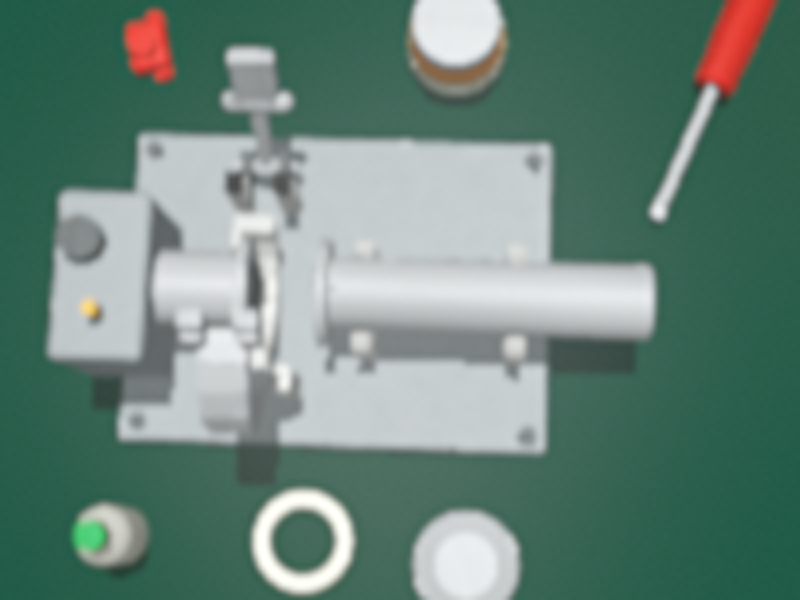

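View pics/d.png

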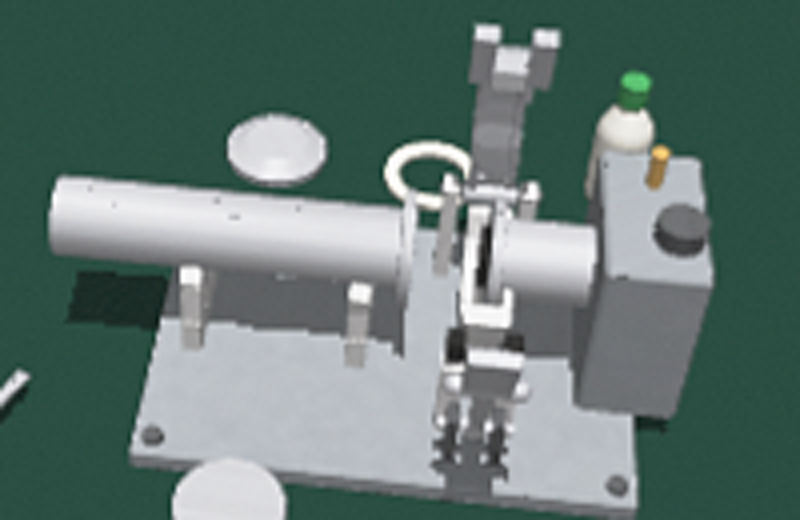

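```bash
python3 - <<'E'
from h import *
def T(u,v,z): return onz('top',150+u/4-.4,130+v/4-.4,z)
c=[T(*p,12) for p in((552,144),(545,453),(118,440),(139,133))]
for p in c: print('corner',p.round(1))
print([np.linalg.norm(c[i]-c[i-1]).round(1) for i in range(4)], np.degrees(np.arctan2(*(c[0]-c[1])[[1,0]])))
for p in((655,266),(652,338),(322,245),(318,345),(330,263),(330,335)): print('tube',T(*p,70).round(1))
for p,z in(((366,247),75),((361,343),75),((516,254),75),((514,347),75)): print('saddle',T(*p,z).round(1))
for p in((228,62),(280,62)): print('paddle',T(*p,110).round(1))
for p in((60,192),(150,195),(48,358),(140,360)): print('block',T(*p,110).round(1))
E
```

```text
corner [635.3 -64.1  12. ]
corner [454.5 -57.3  12. ]
corner [462.4 187.9  12. ]
corner [644.1 181.4  12. ]
[np.float64(245.6), np.float64(180.9), np.float64(245.3), np.float64(181.8)] -2.1610949124774272
tube [ 552.6 -116.1   70. ]
tube [ 513.2 -113.4   70. ]
tube [565.4  66.   70. ]
tube [510.2  67.6  70. ]
tube [555.3  61.5  70. ]
tube [515.6  61.1  70. ]
saddle [563.3  41.4  75. ]
saddle [510.6  43.9  75. ]
saddle [558.9 -40.4  75. ]
saddle [508.1 -38.7  75. ]
paddle [658.6 114.  110. ]
paddle [658.3  86.  110. ]
block [587.8 202.2 110. ]
block [585.9 154.1 110. ]
block [499.4 205.  110. ]
block [498.2 156.7 110. ]
```

```bash
cat > d.py <<'E'
# usage: d.py fx fy fz : needed shift (in scaled tool units) to a fixture-frame TCP target, tool down, yaw aligned
import sys
from h import *
YAW=-0.035; S=np.array([538.9,104.5,0]); Rf=R.from_euler('z',YAW)
def F(p): return Rf.apply(p)+S
def Fi(w): return Rf.inv().apply(np.asarray(w)-S)
if __name__=='__main__':
    o=ctrl.get_obs(); Q=R.from_rotvec(o['orientation'])
    print('t',round(o['t'],2),'fix',Fi(o['ee_pos']).round(1),'F',Rf.inv().apply(o['ft_force']).round(1),'w',round(o['width'],1))
    if len(sys.argv)>3:
        w=F(np.array(sys.argv[1:4],float))-o['ee_pos']
        G=Rf*R.from_rotvec([np.pi,0,0])
        print('shift',(Q.inv().apply(w)/150).round(3),'turn',((Q.inv()*G).as_rotvec()/(np.pi/4)).round(3))
E
python3 d.py 0 -235 200
python3 - <<'E'
from d import *
for q in(1.2,1.3,1.4,1.5):
    p=lambda r,n,y:F([-48+r*np.cos(q)-n*np.sin(q),y,70+r*np.sin(q)+n*np.cos(q)])
    f=lambda n,P,o:((proj(n,P)-o)*4+1.6).round(0)
    print(q,'scene tip',f('scene',p(114,5,-13),[190,130]),f('scene',p(114,5,13),[190,130]),'top',f('top',p(114,5,0),[150,130]))
for q in(.9,1.,1.1):
    P=F([78+100*np.sin(q-.52),0,32+100*np.cos(q-.52)]); print(q,((proj('top',P)-[150,130])*4).round(),((proj('scene',P)-[190,130])*4).round())
E
```

```text
t 0.1 fix [-350.4 -719.9  222. ] F [-0.3  1.8 -0.1] w 88.0
shift [ 3.187 -2.399  0.15 ] turn [-0.002  0.     0.382]
1.2 scene tip [485.  64.] [542.  69.] top [220. 284.]
1.3 scene tip [486.  44.] [543.  49.] top [218. 306.]
1.4 scene tip [487.  26.] [543.  31.] top [216. 328.]
1.5 scene tip [488.  10.] [544.  15.] top [215. 352.]
0.9 [248.  61.] [494. 347.]
1.0 [250.  46.] [492. 370.]
1.1 [252.  34.] [490. 393.]
```

```bash
python3 -m inch '[[0.3,-0.22,0,0,0,0.2,0.85],[0.6,-0.44,0,0,0,0.38,0.85],[0.95,-0.68,0,0,0,0.38,0.85],[0.95,-0.68,0,0,0,0.38,0.85]]'; python3 d.py 0 -235 120
```

```text
t: 0.6
ee_pos: [276.2, -464.4, 222.4]
orientation: [-3.14, 0.046, 0.001]
ft_force: [0.3, -0.3, -0.9]
width: 51.4
grasp_force: 0.0
t 0.6 fix [-242.7 -577.7  222.4] F [ 0.3 -0.3 -0.9] w 51.4
shift [ 1.631 -2.275  0.685] turn [-0.002  0.001  0.007]
```

```bash
python3 -m inch '[[0.24,-0.33,0,0,0,0,0.85],[0.48,-0.66,0,0,0,0,0.85],[0.7,-0.98,0,0,0,0.007,0.85]]'>/dev/null; python3 -m inch '[[0.24,-0.33,0.1,0,0,0,0.85],[0.48,-0.66,0.3,0,0,0,0.85],[0.7,-0.98,0.45,0,0,0,0.85],[0.7,-0.98,0.45,0,0,0,0.85]]' >/dev/null; python3 d.py 0 -235 100
```

```text
t 1.48 fix [ -33.2 -285.1  153.4] F [-0.5 -0.7  0.3] w 6.5
shift [ 0.222 -0.334  0.356] turn [-0.001  0.003 -0.001]
```

```bash
python3 -m inch '[[0.22,-0.2,0.3,0,0,0,0.85],[0.22,-0.26,0.6,0,0,0,0.85],[0.22,-0.26,0.72,0,0,0,0.85],[0.22,-0.26,0.72,0,0,0,0.85]]'>/dev/null; python3 d.py 0 -225 45; python3 - <<'E'
from d import *
o=ctrl.get_obs(); im=ctrl.get_image('wrist'); cv2.imwrite('pics/w1.png',im[:,:,::-1])
print(proj('wrist',F([0,-219,90]),o),proj('wrist',F([0,-219,70]),o),proj('wrist',o['ee_pos'],o))
E
```

```text
t 1.98 fix [  -1.6 -249.4   46.6] F [0.8 0.6 0.4] w 6.7
shift [ 0.01  -0.163  0.011] turn [-0.     0.003 -0.007]
[189.4 280.7] [196.6 260.3] [253.7 243.7]
```

View pics/w1.png

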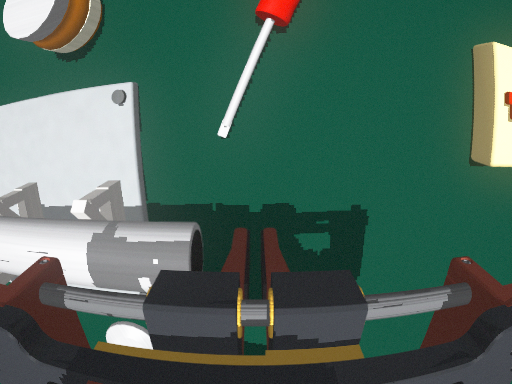

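```bash
python3 -m inch '[[0.01,-0.02,0.01,0,0,0,0.85],[0.01,-0.04,0.01,0,0,0,0.85],[0.01,-0.06,0.01,0,0,0,0.85],[0.01,-0.075,0.01,0,0,0,0.85],[0.01,-0.09,0.01,0,0,0,0.85],[0.01,-0.105,0.01,0,0,0,0.85],[0.01,-0.12,0.01,0,0,0,0.85],[0.01,-0.135,0.01,0,0,0,0.85],[0.01,-0.15,0.01,0,0,0,0.85]]'>/dev/null; python3 d.py 0 -205 45;  python3 -m inch '[[0,-0.015,0,0,0,0,0.85],[0,-0.03,0,0,0,0,0.85],[0,-0.045,0,0,0,0,0.85],[0,-0.06,0,0,0,0,0.85]]'>/dev/null; python3 d.py 0 -205 45
```

```text
t 3.15 fix [   0.9 -225.8   45.7] F [ 0.7 -3.4  1.3] w 6.7
shift [-0.007 -0.139  0.005] turn [ 0.    -0.    -0.005]
t 3.65 fix [   0.9 -216.7   45.7] F [ 0.9 -3.5  0.7] w 6.1
shift [-0.007 -0.078  0.005] turn [ 0.    -0.    -0.005]
```

```bash
python3 -m inch '[[0,-0.008,0,0,0,0,0.85],[0,-0.016,0,0,0,0,0.85],[0,-0.024,0,0,0,0,0.85],[0,-0.032,0,0,0,0,0.85],[0,-0.04,0,0,0,0,0.85],[0,-0.048,0,0,0,0,0.85],[0,-0.056,0,0,0,0,0.85],[0,-0.064,0,0,0,0,0.85]]'>/dev/null; python3 d.py; for i in 1 2; do python3 -m inch '[[0,-0.006,0,0,0,0,0.85],[0,-0.012,0,0,0,0,0.85],[0,-0.018,0,0,0,0,0.85]]'>/dev/null; python3 d.py; done
python3 - <<'E'
from d import *
im=ctrl.get_image('top'); cv2.imwrite('pics/top1.png',im[:,:,::-1])
cv2.imwrite("pics/e.png",cv2.resize(im[170:240,180:320,::-1],None,fx=5,fy=5,interpolation=2))
for y in(0,-2,-7,-12,-20): print(y,proj('top',F([0,y,100])),(proj('top',F([0,y,100]))-[180,170])*5)
E
```

```text
t 4.65 fix [   0.9 -207.1   45.7] F [-0.3 -2.4  1.2] w 6.5
t 5.03 fix [   1.  -204.5   45.7] F [-1.2 -2.7  1.3] w 6.4
t 5.4 fix [   1.  -201.8   45.7] F [-0.2 -3.   0.6] w 6.5
0 [210.6 200.8] [153. 154.]
-2 [211.5 200.9] [157.5 154.5]
-7 [213.9 200.9] [169.5 154.5]
-12 [216.2 201. ] [181. 155.]
-20 [220.  201.1] [200.  155.5]
```

View pics/e.png

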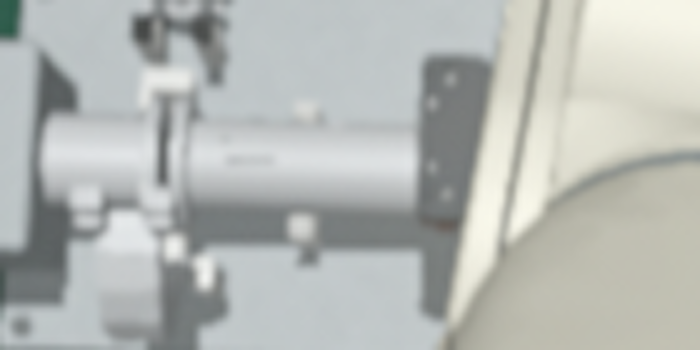

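```bash
for i in 1 2 3 4; do python3 -m inch '[[0,-0.002,0,0,0,0,0.85],[0,-0.004,0,0,0,0,0.85],[0,-0.006,0,0,0,0,0.85]]'>/dev/null; python3 d.py; done
```

```text
t 5.83 fix [   1.  -200.9   45.7] F [ 0.  -2.6  0.9] w 6.6
t 6.2 fix [   1.  -200.    45.7] F [-0.3 -2.8  0.6] w 6.5
t 6.58 fix [   1.  -199.7   45.7] F [-0.7 -8.5  0.7] w 6.5
t 6.95 fix [   1.1 -199.5   45.8] F [ -1.3 -13.7   0.2] w 6.4
```

```bash
for i in 1 2 3 4 5; do python3 -m inch '[[0,-0.002,0,0,0,0,0.85],[0,-0.004,0,0,0,0,0.85],[0,-0.006,0,0,0,0,0.85]]'>/dev/null; python3 d.py; done
```

```text
t 7.33 fix [   1.2 -199.3   45.9] F [ -1.9 -16.4   1.9] w 6.2
t 7.7 fix [   1.2 -198.4   45.9] F [ -1.8 -17.2   1.7] w 6.2
t 8.07 fix [   1.2 -197.5   45.9] F [ -1.7 -17.1   2.1] w 6.4
t 8.45 fix [   1.2 -196.6   45.9] F [ -1.4 -17.    2.1] w 6.4
t 8.82 fix [   1.2 -195.7   45.9] F [ -1.6 -17.2   1.8] w 6.7
```

```bash
for i in 1 2 3; do python3 -m inch '[[0,-0.002,0,0,0,0,0.85],[0,-0.004,0,0,0,0,0.85],[0,-0.006,0,0,0,0,0.85]]' | grep ft; python3 d.py; done
```

```text
ft_force: [-2.8, -20.5, 1.9]
t 9.2 fix [   1.2 -195.2   45.9] F [ -2.1 -20.6   1.9] w 6.4
ft_force: [-2.5, -25.8, 1.5]
t 9.57 fix [   1.2 -195.1   45.9] F [ -1.6 -25.9   1.5] w 6.0
ft_force: [-3.9, -31.7, 1.0]
t 9.95 fix [   1.3 -195.    45.9] F [ -2.8 -31.8   1. ] w 6.1
```

```bash
python3 -m inch '[[0,0.02,0,0,0,0,0.85],[0,0.1,0,0,0,0,0.85],[0,0.1,-0.4,0,0,0,0.75],[0,0.1,-0.8,0,0,0,0.75],[-0.3,-0.2,-1,0,0,0,0.75],[-0.5,-0.5,-1,0,0,0,0.75],[-0.5,-0.9,-1,0,0,0,0.75],[-0.5,-0.9,-1,0,0,0,0.75]]' >/dev/null; python3 d.py -75 0 165
```

```text
t 10.95 fix [-73.9 -52.4 196. ] F [ 0.6 -0.4  0.2] w 10.9
shift [-0.007 -0.349  0.207] turn [-0.001 -0.001  0.002]
```

```bash
python3 -m inch '[[0,-0.2,0.05,0,0,0,0.75],[0,-0.35,0.12,0,0,0,0.75],[0,-0.35,0.2,0,0,0,0.75],[0,-0.35,0.2,0,0,0,0.75]]' >/dev/null; python3 d.py -50 0.5 165
python3 -m inch '[[0.03,0,0,0,0,0,0.75],[0.06,0,0,0,0,0,0.75],[0.09,0,0,0,0,0,0.75],[0.12,0,0,0,0,0,0.75],[0.15,0,0,0,0,0,0.75],[0.18,0,0,0,0,0,0.75]]' >/dev/null; python3 d.py -35 0.5 165
```

```text
t 11.45 fix [-74.   -4.3 164.6] F [ 0.  -0.4 -0.1] w 11.2
shift [ 0.16  -0.033 -0.003] turn [ 0.001  0.003 -0.006]
t 12.2 fix [-46.5  -3.3 165.5] F [-1.4 -0.4 -0.1] w 10.9
shift [ 0.077 -0.026  0.003] turn [ 0.     0.002 -0.005]
```

```bash
python3 -m inch '[[0.045,-0.01,0,0,0,0,0.75],[0.09,-0.025,0,0,0,0,0.75],[0.125,-0.025,0.01,0,0,0,0.75],[0.16,-0.025,0.02,0,0,0,0.75],[0.19,-0.025,0.03,0,0,0,0.75],[0.223,-0.025,0.043,0,0,0,0.75]]' >/dev/null; python3 d.py 4.5 0.5 149; python3 -m inch '[[0.03,0,0.015,0,0,0,0.75],[0.06,0,0.03,0,0,0,0.75],[0.09,0,0.045,0,0,0,0.75],[0.115,0,0.065,0,0,0,0.75]]' >/dev/null; python3 d.py 4.5 0.5 149;
```

```text
t 12.95 fix [-12.7   0.3 158.9] F [-1.9  0.2 -1.4] w 10.8
shift [ 0.115 -0.002  0.066] turn [ 0.     0.001 -0.005]
t 13.45 fix [4.700e+00 1.000e-01 1.492e+02] F [-2.1 -1.1 -1.4] w 10.5
shift [-0.002 -0.002  0.002] turn [ 0.     0.    -0.005]
```

```bash
python3 -m inch '[[-0.02,0,-0.05,0,0,0,0.75],[-0.02,0,-0.15,0,0,0,0.75],[0.1,0,-0.15,0,0,0,0.75],[0.1,0,-0.15,0,0,0,0.75],[0.1,0,-0.06,0,0,0,0.75],[0.11,0,-0.02,0,0,0,0.75],[0.13,0,0.01,0,0,0,0.75],[0.155,0,0.04,0,0,0,0.75],[0.185,0,0.07,0,0,0,0.75]]' >/dev/null; python3 d.py 45 0 122
```

```text
t 14.57 fix [ 31.4   0.  138. ] F [-0.8 -0.5  0.5] w 11.2
shift [ 0.091 -0.     0.107] turn [ 0.     0.003 -0.005]
```

```bash
python3 -m inch '[[0.03,0,0.03,0,0,0,0.75],[0.06,0,0.065,0,0,0,0.75],[0.09,0,0.107,0,0,0,0.75],[0.12,0,0.145,0,0,0,0.75],[0.135,0,0.18,0,0,0,0.75],[0.147,0,0.21,0,0,0,0.75]]' |grep ft; python3 d.py 57 0 93; python3 -m inch '[[0.01,0,0.02,0,0,0,0.75],[0.02,0,0.04,0,0,0,0.75],[0.025,0,0.06,0,0,0,0.75]]' |grep ft; python3 d.py 57 0 93
```

```text
ft_force: [0.4, -0.0, 1.8]
t 15.32 fix [ 54.7   0.  107.2] F [ 0.4 -0.   1.8] w 10.8
shift [0.015 0.    0.095] turn [-0.    -0.001 -0.005]
ft_force: [0.4, 0.2, -0.2]
t 15.7 fix [58.1  0.  98.3] F [ 0.4  0.2 -0.2] w 11.3
shift [-0.007  0.     0.036] turn [ 0.     0.    -0.005]
```

```bash
for i in 1 2 3 4; do python3 -m inch '[[0,0,0.008,0,0,0,0.75],[0,0,0.016,0,0,0,0.75]]' >/dev/null; python3 d.py; done
```

```text
t 15.95 fix [58.2  0.  96.1] F [0.  0.4 0.5] w 10.8
t 16.2 fix [58.1  0.  93.7] F [-0.5 -0.4 -0. ] w 11.0
t 16.45 fix [58.1  0.  91.2] F [ 0.1 -0.2  0.5] w 11.2
t 16.7 fix [58.   0.  88.8] F [ 0.  -1.  -0.3] w 10.9
```

```bash
python3 - <<'E'
from d import *
a=ctrl.get_image('scene')[140:260,250:380,::-1]; o=ctrl.get_obs(); w=ctrl.get_image('wrist')[:,:,::-1]
cv2.imwrite('pics/f.png',np.hstack([cv2.resize(a,(416,384),interpolation=2),w[:,100:484]]))
E
```

```text
(no output)
```

View pics/f.png

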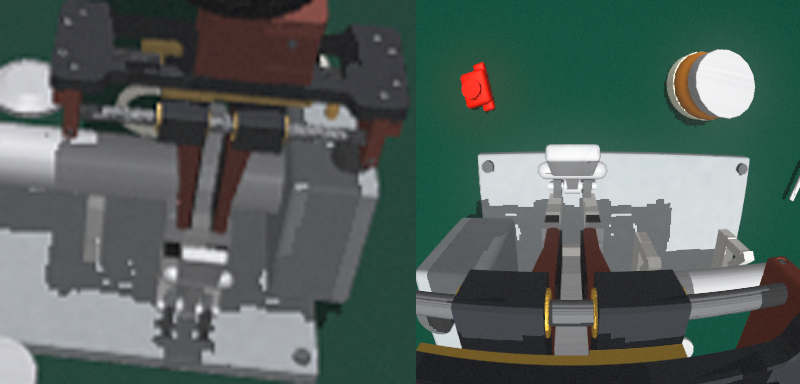

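```bash
for i in 1 2 3; do python3 -m inch '[[0,0,0.005,0,0,0,0.75],[0,0,0.01,0,0,0,0.75]]' >/dev/null; python3 d.py; done
```

```text
t 17.05 fix [58.1  0.  87.4] F [ 0.3 -0.3  1. ] w 11.1
t 17.3 fix [58.2  0.1 86. ] F [1.5 1.  1.8] w 11.3
t 17.55 fix [58.4  0.1 84.7] F [ 0.3 -0.5  5.7] w 11.0
```

```bash
python3 -m inch '[[0,0,-0.1,0,0,0,0.75],[0,0,-0.4,0,0,0,0.75],[0.2,0,-0.5,0,0,0,0.75],[0.6,0,-0.5,0,0,0,0.75],[0.65,0,-0.4,0,0,0,0.75],[0.65,0,-0.2,0,0,0,0.75],[0.65,0,-0.13,0,0,0,0.75],[0.65,0,-0.13,0,0,0,0.75]]' >/dev/null; python3 d.py 140 0 103; python3 - <<'E'
from d import *
a=ctrl.get_image('scene')[140:260,250:380,::-1]; o=ctrl.get_obs(); w=ctrl.get_image('wrist')[:,:,::-1];t=ctrl.get_image('top')[150:250,170:270,::-1]
cv2.imwrite('pics/g.png',np.hstack([cv2.resize(t,(384,384),interpolation=2),cv2.resize(a,(416,384),interpolation=2)]))
E
```

```text
t 18.55 fix [154.3  -0.5 103. ] F [-0.2  0.6 -0.5] w 11.3
shift [-0.095 -0.003  0.   ] turn [ 0.001  0.003 -0.005]
```

View pics/g.png

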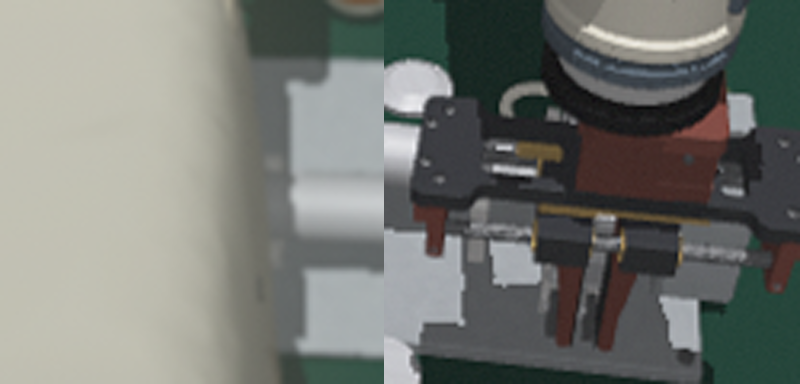

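```bash
python3 -m inch '[[-0.05,0,0,0,0,0,0.75],[-0.1,0,0,0,0,0,0.75],[-0.14,0,0,0,0,0,0.75],[-0.18,0,0,0,0,0,0.75],[-0.22,0,0,0,0,0,0.75],[-0.26,0,0,0,0,0,0.75],[-0.3,0,0,0,0,0,0.75],[-0.34,0,0,0,0,0,0.75],[-0.38,0,0,0,0,0,0.75]]' >/dev/null; python3 d.py 78 0 103; python3 -m inch '[[-0.03,0,0,0,0,0,0.75],[-0.06,0,0,0,0,0,0.75],[-0.09,0,0,0,0,0,0.75],[-0.115,0,0,0,0,0,0.75]]' >/dev/null;python3 d.py 78 0 103
```

```text
t 19.82 fix [ 9.810e+01 -1.000e-01  1.038e+02] F [0.4 0.3 1.5] w 11.0
shift [-0.134 -0.     0.005] turn [ 0.     0.    -0.005]
t 20.32 fix [ 8.090e+01 -1.000e-01  1.037e+02] F [ 0.  -0.1 -0.3] w 11.1
shift [-0.019 -0.     0.005] turn [ 0.     0.    -0.005]
```

```bash
for i in 1 2 3 4; do python3 -m inch '[[-0.01,0,0,0,0,0,0.75],[-0.02,0,0,0,0,0,0.75],[-0.03,0,0,0,0,0,0.75]]' >/dev/null; python3 d.py ; done
```

```text
t 20.7 fix [ 76.8  -0.  103.9] F [ 0.9  0.  -1.1] w 10.6
t 21.07 fix [ 72.2  -0.  103.9] F [0.9 0.2 0. ] w 10.9
t 21.45 fix [7.040e+01 1.000e-01 1.046e+02] F [ 8.5 -0.8 -2.7] w 11.0
t 21.82 fix [ 66.8   0.3 105. ] F [ 9.7  0.2 -1.9] w 10.6
```

```bash
for i in 1 2 3; do python3 -m inch '[[-0.007,0,0,0,0,0,0.75],[-0.014,0,0,0,0,0,0.75],[-0.02,0,0,0,0,0,0.75]]' >/dev/null; python3 d.py ; done
```

```text
t 22.2 fix [ 63.4   0.3 104.9] F [ 8.4  1.8 -1.6] w 11.2
t 22.57 fix [ 58.9   0.2 104.5] F [ 3.5  0.1 -0.4] w 10.5
t 22.95 fix [ 54.3   0.  103.9] F [ 2.7 -0.4 -0.4] w 11.6
```

```bash
for i in 1 2 3; do python3 -m inch '[[-0.005,0,0,0,0,0,0.75],[-0.01,0,0,0,0,0,0.75]]' >/dev/null; python3 d.py ; done
```

```text
t 23.2 fix [5.380e+01 1.000e-01 1.042e+02] F [ 6.6 -1.1 -0.9] w 11.1
t 23.45 fix [ 53.5   0.2 104.6] F [ 8.9  0.1 -1.2] w 11.4
t 23.7 fix [ 53.1   0.3 105. ] F [11.4 -0.  -1.8] w 10.9
```

```bash
python3 -m inch '[[0.05,0,0,0,0,0,0.75],[0.3,0,-0.1,0,0,0,0.75],[0.5,0,-0.5,0,0,0,0.75],[0.5,0.4,-0.9,0,0,0,0.75],[0.3,0.9,-0.9,0,0,0,0.75],[-0.1,1,-0.9,0,0,0,0.75],[-0.1,1,-0.9,0,0,0,0.75]]' >/dev/null;python3 -m inch '[[0,0.4,0,0,0,0,0.75],[0,0.8,0,0,0,0,0.75],[0,1,0,0,0,0,0.75],[0,1,0,0,0,0,0.75]]' >/dev/null; python3 d.py; python3 - <<'E'
from d import *
a=ctrl.get_image('scene')[140:260,250:380,::-1];t=ctrl.get_image('top')[150:250,170:270,::-1]
cv2.imwrite('pics/k.png',np.hstack([cv2.resize(t,(384,384),interpolation=2),cv2.resize(a,(416,384),interpolation=2)]))
for q in(0,.1,.2,1):
    P=F([78+100*np.sin(q-.52),0,32+100*np.cos(q-.52)]); print(q,((proj('top',P)-[170,150])*3.84).round(),((proj('scene',P)-[250,140])*3.2).round()+[384,0])
E
```

```text
t 25.07 fix [  32.4 -301.4  238.2] F [-0.1 -0.2 -0.5] w 10.9
0 [154. 139.] [588. 143.]
0.1 [154. 121.] [589. 148.]
0.2 [154. 103.] [589. 154.]
1 [163. -32.] [586. 264.]
```

View pics/k.png

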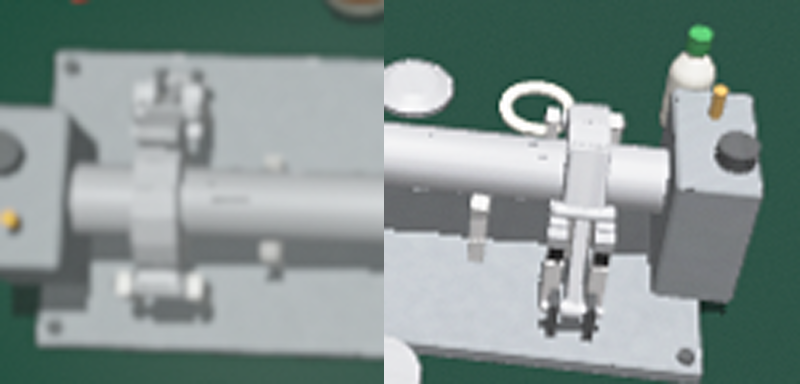

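```bash
python3 - <<'E'
from d import *
for q in(0,.05,.1,.2):
    P=F([78+60*np.sin(q-.52),0,32+60*np.cos(q-.52)]); print(q,((proj('top',P)-[170,150])*3.84).round(),((proj('scene',P)-[250,140])*3.2).round()+[384,0])
t=cv2.imread('pics/k.png'); cv2.imwrite('pics/k2.png',np.hstack([cv2.resize(t[40:220,80:260],(400,400)),cv2.resize(t[130:270,510:650],(400,400))]))
E
```

```text
0 [164. 116.] [580. 209.]
0.05 [164. 110.] [581. 211.]
0.1 [164. 105.] [581. 212.]
0.2 [164.  95.] [581. 217.]
```

View pics/k2.png

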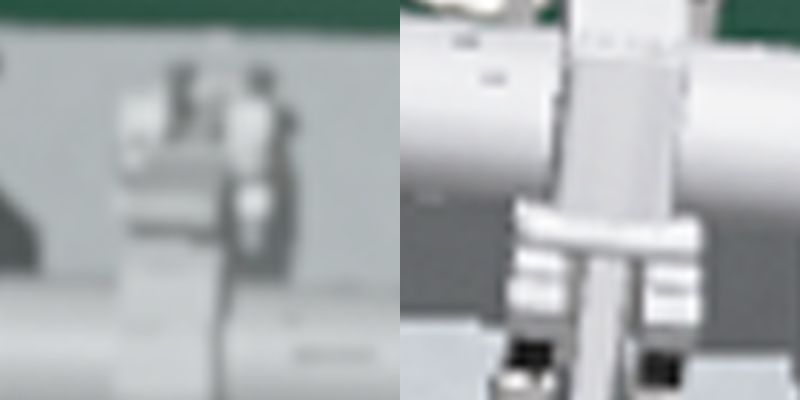

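```bash
python3 -c "
from workcell import ctrl
print(ctrl.close_job())"
```

```text
the job is handed in; nothing more can be done
None
```

The job is handed in at about 25 s: the flange was pushed home until it stopped dead (about 32 N peak), the ring is shut, and the latch went past the ridge to its stop (about 11 N peak). The last pictures show the cross bar within about 0.05 rad of locked, and the robot is clear of the fixture.

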